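# Steam the baby's apples: fill the pan, cover it and key in the programme

## Task

Lower every apple gently, without dropping it, onto the floor of the steamer's deep pan, then put the aluminium lid properly on the pan. Once the pan is covered, start the steamer with its keys, one at a time and each pushed all the way down and let go again: first the round key, then the square one, then the bar, and last the round key once more; never push the cross-shaped cancel key. Leave the apples in, the lid on, and the other things in the drawer where they are.

Things in the scene. Friction and masses are not known exactly. Their poses are not given: they have to be found in the camera images.
- steamer: Steamer, fixed: white round heater base (190 mm across, 20 mm high) under an open deep steel pan, 180 mm across outside, wall 4 mm (172 mm inside), 66 mm deep, rim 91 mm above the work surface. Two small black ears reach 113 mm from the axis on its own +x and -x sides, below the rim. Origin: centre of the underside; z up along the pan axis.
- pan_floor (a point): Centre of the pan's inner floor, 25 mm above the work surface.
- pan_rim (a point): Centre of the pan's mouth, level with the rim, 91 mm above the work surface.
- lid: Loose round aluminium lid, 130 to 210 g: disc 184 mm across, 5 mm thick, over a plug disc 160 mm across, 9 mm high, that drops into the pan. Upright black knob on top, 30 mm across, from 26 to 52 mm above the origin, on an 18 mm thick stem. Origin: centre of the plug underside; z up through the knob. Seated, the disc lies on the rim and the origin is 9 mm below the rim.
- pad: Steamer's key pad, fixed: white slab 140 x 140 mm, 30 mm high, with four white plastic spring keys in a two-by-two square (60 mm between centres; which key is where varies). Origin: centre of its underside; z up, its x and y along its sides.
- key_round (a joint): Travel of the round key, 40 mm across: 0 up, grows as it is pushed down, 0.007 m at its stop. Spring: about 2 N to start, 5 N at the stop; comes back up by itself.
- top_round (a point): Centre of the top face of the round key, 40 mm across; 14 mm above the pad's top when up; moves with the key.
- key_square (a joint): Travel of the square key, 36 x 36 mm: 0 up, grows as it is pushed down, 0.007 m at its stop. Spring: about 2 N to start, 5 N at the stop; comes back up by itself.
- top_square (a point): Centre of the top face of the square key, 36 x 36 mm; 14 mm above the pad's top when up; moves with the key.
- key_bar (a joint): Travel of the bar key, a narrow oblong 16 x 50 mm, long side along the pad's y: 0 up, grows as it is pushed down, 0.007 m at its stop. Spring: about 2 N to start, 5 N at the stop; comes back up by itself.
- top_bar (a point): Centre of the top face of the bar key, a narrow oblong 16 x 50 mm, long side along the pad's y; 14 mm above the pad's top when up; moves with the key.
- key_cross (a joint): Travel of the cross key, a plus sign 40 mm across, the cancel key: not to be pressed: 0 up, grows as it is pushed down, 0.007 m at its stop. Spring: about 2 N to start, 5 N at the stop; comes back up by itself.
- top_cross (a point): Centre of the top face of the cross key, a plus sign 40 mm across, the cancel key: not to be pressed; 14 mm above the pad's top when up; moves with the key.
- apple1: Small firm apple, loose, 70 to 140 g: rounded, 56 mm across at its widest (mid-height), 52 mm high, with a flat underside 32 mm across and a short thin stem. Stands upright at the start. Origin: its centre, 26 mm above the underside; z from underside to stem. May be absent (None).
- apple2: Small firm apple, loose, 70 to 140 g: rounded, 56 mm across at its widest (mid-height), 52 mm high, with a flat underside 32 mm across and a short thin stem. Stands upright at the start. Origin: its centre, 26 mm above the underside; z from underside to stem. May be absent (None).
- apple3: Small firm apple, loose, 70 to 140 g: rounded, 56 mm across at its widest (mid-height), 52 mm high, with a flat underside 32 mm across and a short thin stem. Stands upright at the start. Origin: its centre, 26 mm above the underside; z from underside to stem. May be absent (None).
- apple4: Small firm apple, loose, 70 to 140 g: rounded, 56 mm across at its widest (mid-height), 52 mm high, with a flat underside 32 mm across and a short thin stem. Stands upright at the start. Origin: its centre, 26 mm above the underside; z from underside to stem. May be absent (None).
- spoon: Bystander: heat-sensing plastic spoon lying on the surface, 150 mm long. Origin near its middle.
- jar: Bystander: small closed food jar, 60 mm across, 70 mm high. Origin: centre of its underside.
- cup: Bystander: grey plastic cup, 68 mm across, 75 mm high. Origin: centre of its underside.
- milk_bottle: Bystander: clear baby bottle, 60 mm across, 150 mm high. Origin: centre of its underside.
There are look-alikes about, which are no part of the job. What is shaped like the apple4 but turquoise is not meant.

How it is judged:
By the outcome, as a careful person would: the job done as asked, in the order asked, and still so for the second after the job is handed in, with the robot touching nothing.
Of apple1, apple2, apple3, apple4 only 2 to 4 are there at a start; the rules pass over those that are not, and their reading is None.
At some moment in a run one of apple1, apple2, apple3, apple4 may be knocked a few centimetres aside while the robot is not near it.
It also fails if it takes over 210 s, if anything falls off the work surface, if the arm or the gripper's body presses on something with over 40 N, if the wrist force passes 120 N, or if a joint passes its speed limit or range.

## Robot

A 7-joint arm with a two-finger parallel gripper is mounted at the origin on the work surface. World frame = base frame: x ahead of the robot, y to its left, z up, the work surface at z = 0. Lengths are in m, angles in rad, forces in N, time in s.
With the tool pointing down it reaches from about 0.4 to 0.85 m from the base axis. Payload 10.4 kg.
Tool frame: the origin (TCP) lies at the centre of the arm's flange, where the gripper is bolted on; the fingertips stand 182 mm ahead of it and the grasp point (between the pads) lies 164 mm ahead of it; z points along the fingers, y is the line along which they close (so a half turn about z gives the same grasp; the last joint's range is limited). The gripper opens to 87 mm and grips with 3 to 60 N. Pads are 19 mm wide; open, the fingers measure 117 mm over their backs; the gripper's body (75 mm by 190 mm) begins 51 mm behind the grasp point.
Start: joints at [1.288, 0.332, -0.065, 1.46, 0.022, 1.35, -0.088], TCP at [0.161, -0.604, 0.405] pointing down, gripper open.
Joint ranges: [-2.6, 2.6], [-0.5, 2.12], [-1.47, 1.34], [0.16, 2.42], [-1.27, 4.41], [0.06, 2.06], [-2.6, 2.6]. Speed limits (rad/s): [2.22, 2.22, 2.79, 2.79, 3.14, 3.14, 3.14].

## Interface

Orientations are given as a unit quaternion [w, x, y, z].
In Python, from rig import bot, observe, optics, order gives the robot as it stands. The module is installed in compiled form; this text tells all that it offers. Calls block until the motion is done:
- bot.goto(position, orientation): joint-space move of the TCP to a pose.
- bot.line_to(position, ori=None, feed=0.15): straight line of the TCP; ori=None keeps the orientation; feed is the mean speed in m/s.
- bot.move_joints(angles): joint-space move.
- bot.move_gripper(opening, grip_force=None): finger opening in m; grip_force is the grip in N (None keeps the last); returns when the fingers have stopped.
- bot.dwell(seconds).
- bot.ik(position, orientation): joint angles nearest the present ones, or None.
- observe(): the state.
- optics.get_image(name): name is "scene" or "top" or "wrist"; returns a dict with "frame" (420x560x3 uint8, red, green, blue), "mtx" (3x3 intrinsics, pixels), "position" and "rotation" of the camera in the world; the wrist camera has in their place "hand_eye" (4x4, takes a point from camera to tool coordinates, whose origin is the TCP and whose axes are the flange's). Camera axes: x right, y down, z forward; pixel columns grow to the right and rows downward; lengths in m; the calibration is good to about 2 mm. A picture is of the moment at which its call begins: read the wrist's pose just before it. There is no depth.
A pose or a line that the arm cannot do raises bot.IKError and nothing moves.
- order.sign_off(): hands the job in; it is judged then, once.
The state is a dict: "time": time; "qpos": joint angles; "joint_velocities": joint speeds; "joint_torque": joint torques, N m; "eef_pos": TCP position; "orientation": TCP orientation; "contact_force": force on the tool from outside, world axes, zero at the start; "moment": the same for the moment, N m; "finger_gap": finger opening in m; "gripper_force": force on a finger pad.
Only numpy, scipy, OpenCV 4.12 (cv2) and the standard library are available. Lean on these libraries where they do the work, as an engineer would, in place of code of your own. Each camera call takes 0.05 s, during which the arm holds its last target. There are 200 camera calls.

## Working session

There is one attempt and no reset: what is moved stays moved. The work goes in short steps, each a Python script; the robot and the scene stay as the last script left them, time stands still between calls to the robot, and variables do not carry over. Pictures are saved under pics/ and viewed, at most 14 in all, crops included, and the job is handed in when it is done.

```bash
mkdir -p pics
python3 - <<'E'
from rig import bot, observe, optics
import cv2
s=observe();print(s)
for n in ["scene","top"]:
    d=optics.get_image(n);cv2.imwrite(f"pics/{n}0.png",d["frame"][:,:,::-1]);print(n,d["mtx"],d["position"],d["rotation"])
d=optics.get_image("wrist");print(d["mtx"],d["hand_eye"])
E
```

```text
{'time': 0.0, 'qpos': array([ 1.28838855,  0.33288056, -0.06469851,  1.46093348,  0.02160242,
        1.349911  , -0.08849494]), 'joint_velocities': array([-1.15378216e-03, -9.58191941e-05, -9.22888318e-04,  1.19155505e-04,
        9.29870847e-04,  5.87746777e-04, -2.12935486e-04]), 'joint_torque': array([ 1.56624837e-04, -6.23255396e+01,  2.49257876e-02, -3.89893126e+01,
       -6.12495979e-02,  3.98862711e-02,  8.93027459e-05]), 'eef_pos': array([ 0.16053111, -0.60390021,  0.40395207]), 'orientation': array([-7.06993691e-04,  9.91572473e-01,  1.29551204e-01, -1.27474357e-04]), 'contact_force': array([ 0.19160656, -0.46346813, -0.34745955]), 'moment': array([ 0.06278738,  0.01712556, -0.02420266]), 'gripper_force': 0.0, 'finger_gap': 0.08701816316963014}
scene [[468.96403429   0.         284.17144002]
 [  0.         468.96403429 205.64204859]
 [  0.           0.           1.        ]] [ 1.09098905 -0.64899571  1.19181377] [-0.31461852  0.90182256  0.2786783  -0.10034769]
top [[432.88381961   0.         276.31563243]
 [  0.         432.88381961 210.88537049]
 [  0.           0.           1.        ]] [0.35986686 0.08977247 1.1509498 ] [ 0.06429848 -0.70164308  0.70731691 -0.05714439]
[[303.91808498   0.         276.77270159]
 [  0.         303.91808498 205.68486724]
 [  0.           0.           1.        ]] [[ 5.00504034e-04 -9.70626215e-01 -2.40591979e-01  6.47088926e-02]
 [ 9.99999759e-01  3.70123230e-04  5.87104376e-04  9.00125337e-04]
 [-4.80810218e-04 -2.40592215e-01  9.70626166e-01  1.93009564e-02]
 [ 0.00000000e+00  0.00000000e+00  0.00000000e+00  1.00000000e+00]]
```

View pics/scene0.png

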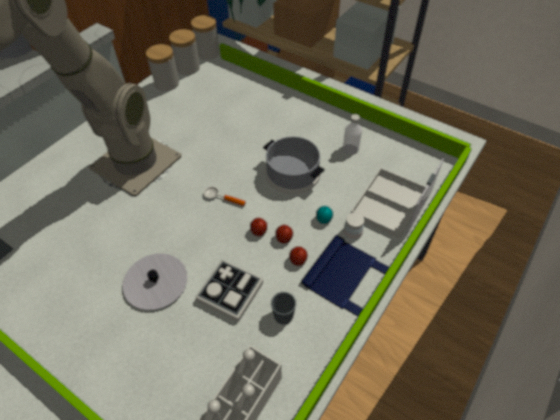

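View pics/top0.png

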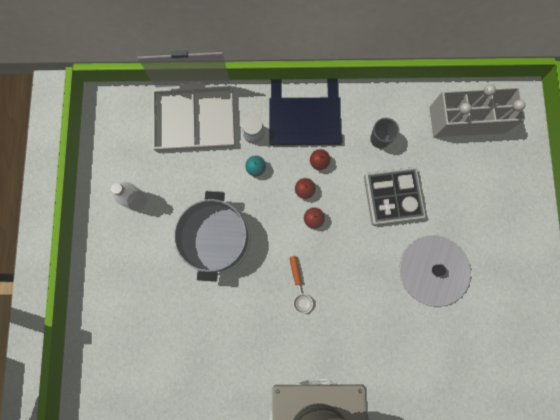

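```bash
cat > h.py <<'E'
from rig import bot, observe, optics, order
import numpy as np, cv2
from scipy.spatial.transform import Rotation as R
def rot(q): return R.from_quat(np.array(q),scalar_first=True)
def cam(n):
    d=optics.get_image(n); return d["frame"],d["mtx"],np.array(d["position"]),rot(d["rotation"]).as_matrix()
def ray(c,uv,z):
    r=c[3]@np.linalg.solve(c[1],[uv[0],uv[1],1.]); return c[2]+r*(z-c[2][2])/r[2]
def blobs(mask,amin=60):
    n,l,st,ce=cv2.connectedComponentsWithStats(mask.astype(np.uint8)); 
    return [(ce[i],st[i]) for i in range(1,n) if st[i,4]>=amin]
def redmask(f):
    h=cv2.cvtColor(f,cv2.COLOR_RGB2HSV); return ((h[...,0]<6)|(h[...,0]>172))&(h[...,1]>130)&(h[...,2]>50)
def apples(z=.026,c=None):
    c=c or cam("top"); return [(ray(c,p,z),p,s) for p,s in blobs(redmask(c[0]))]
def down(a):  # tool z down, closing axis (tool y) at world angle a
    y=np.array([np.cos(a),np.sin(a),0]); z=np.array([0,0,-1.]); x=np.cross(y,z)
    return R.from_matrix(np.stack([x,y,z],1)).as_quat(scalar_first=True)
E
python3 - <<'E'
from h import *
for n in ["top","scene"]:
    c=cam(n);print(n,c[3].round(2).tolist())
    for p,u,s in apples(c=c): print(p.round(4),u.round(1),s)
    if n=="top":
        for nm,uv,z in [("lidknob",(439,270),.052),("lid",(435,271),.014),("pan",(211,236),.091),("bar",(383,184),.044),("sq",(406,182),.044),("cross",(387,207),.044),("round",(410,204),.044),("turq",(256,166),.026),("bottle",(117,188),.15),("cup",(385,132),.075)]: print(nm,ray(c,uv,z).round(3))
        a=c[0][150:240,160:260];a2=c[0][130:240,230:440]
        b=cv2.resize(a2[:,:,::-1],None,fx=3.8,fy=3.8,interpolation=cv2.INTER_CUBIC);cv2.imwrite("pics/crop1.png",b)
        a=c[0][185:315,160:490];cv2.imwrite("pics/crop2.png",cv2.resize(a[:,:,::-1],None,fx=2.4,fy=2.4,interpolation=cv2.INTER_CUBIC))
E
```

```text
top [[-0.01, -0.99, 0.17], [-1.0, 0.01, 0.01], [-0.01, -0.17, -0.99]]
[ 0.6999 -0.0126  0.026 ] [317.9 157.6] [311 150  16  16 186]
[0.6204 0.0301 0.026 ] [302.6 186.6] [296 180  15  15 165]
[0.5405 0.0086 0.026 ] [311.3 216.1] [305 209  14  15 155]
lidknob [ 0.397 -0.307  0.052]
lid [ 0.395 -0.31   0.014]
pan [0.483 0.261 0.091]
bar [ 0.621 -0.179  0.044]
sq [ 0.626 -0.24   0.044]
cross [ 0.56  -0.187  0.044]
round [ 0.567 -0.247  0.044]
turq [0.678 0.154 0.026]
bottle [0.592 0.478 0.15 ]
cup [ 0.752 -0.184  0.075]
scene [[0.82, 0.44, -0.36], [0.57, -0.65, 0.51], [-0.01, -0.62, -0.78]]
[0.5405 0.0022 0.026 ] [258.5 226.4] [251 219  15  17 123]
[0.6204 0.0247 0.026 ] [284.1 233.4] [277 225  15  18 129]
[ 0.6994 -0.0178  0.026 ] [298.1 255.6] [290 247  17  18 146]
```

View pics/crop1.png

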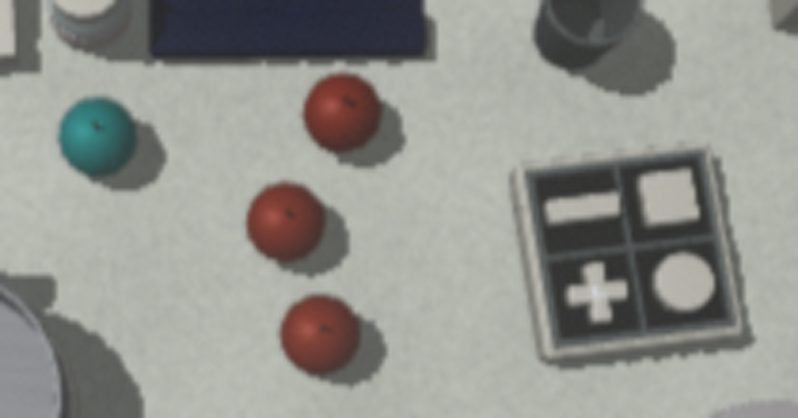

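View pics/crop2.png

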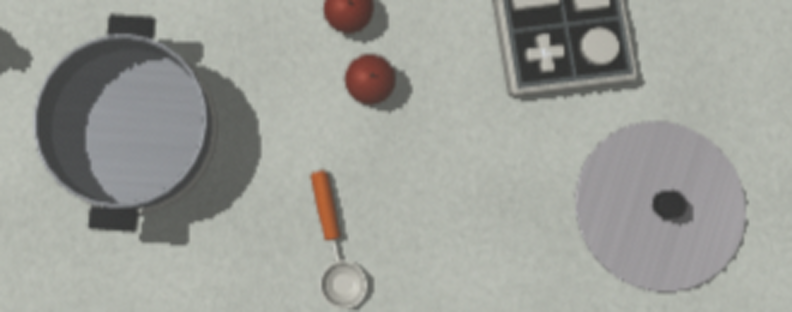

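Candidates for the apples: three red ones at top pixels (320,160), (305,188), (314,218) and a turquoise one at (256,166). The red ones are meant; turquoise is excluded by the text, and the crop confirms it. The keys are bar at upper left, square at upper right, cross at lower left and round at lower right. My mask missed the shaded sides of the apples, so I'm refining it.

```bash
cat >> h.py <<'E'
def redmask(f):
    h=cv2.cvtColor(f,cv2.COLOR_RGB2HSV).astype(int); f=f.astype(int)
    return (f[...,0]>1.6*f[...,1])&(f[...,0]>1.6*f[...,2])&(f[...,0]>30)&((h[...,0]<5)|(h[...,0]>165))
def apples(z=.026,c=None):
    c=c or cam("top"); return [(ray(c,s[:2]+(s[2:4]-1)/2,z),s) for p,s in blobs(redmask(c[0]),80)]
E
python3 - <<'E'
from h import *
C={n:cam(n) for n in ["top","scene"]}
for n,c in C.items():
    for p,s in apples(c=c): print(n,p.round(4),s)
c=C["scene"]
f=c[0][120:330,110:350]; cv2.imwrite("pics/crop3.png",cv2.resize(f[:,:,::-1],None,fx=2.85,fy=2.85,interpolation=cv2.INTER_CUBIC))
def hsv(c,x0,x1,y0,y1): print(cv2.cvtColor(c[0],cv2.COLOR_RGB2HSV)[y0:y1,x0:x1].reshape(-1,3).mean(0))
def px(c,p): q=c[1]@(c[3].T@(np.array(p)-c[2])); return (q[:2]/q[2]).round(1)
print("predicted px in scene: lid",px(c,(.396,-.3085,.014)),"knob top",px(c,(.396,-.3085,.052)),"pan",px(c,(.483,.261,.091)),"round",px(c,(.567,-.247,.044)),"sq",px(c,(.626,-.24,.044)),"bar",px(c,(.621,-.179,.044)))
t=C["top"]
g=cv2.cvtColor(t[0],cv2.COLOR_RGB2GRAY)
k=g[165:228,360:430]
for p,s in blobs(k>150,12): 
    if s[4]<400: print("keyblob",(p+[360,165]).round(1),s[4],ray(t,p+[360,165],.044).round(4))
E
```

```text
top [ 0.6974 -0.0154  0.026 ] [310 150  19  18 234]
top [0.6178 0.0264 0.026 ] [296 179  17  18 216]
top [0.5381 0.0055 0.026 ] [304 209  18  17 220]
predicted px in scene: lid [153.6 278.5] knob top [150.6 271.7] pan [290.2 154.1] round [212.1 287.5] sq [230.5 296.6] bar [242.8 279.3]
keyblob [405.7 181.3] 158 [ 0.6277 -0.239   0.044 ]
keyblob [382.9 184.1] 88 [ 0.6208 -0.1791  0.044 ]
keyblob [409.7 203.6] 160 [ 0.5682 -0.2458  0.044 ]
keyblob [386.8 206.4] 100 [ 0.5614 -0.1862  0.044 ]
```

View pics/crop3.png

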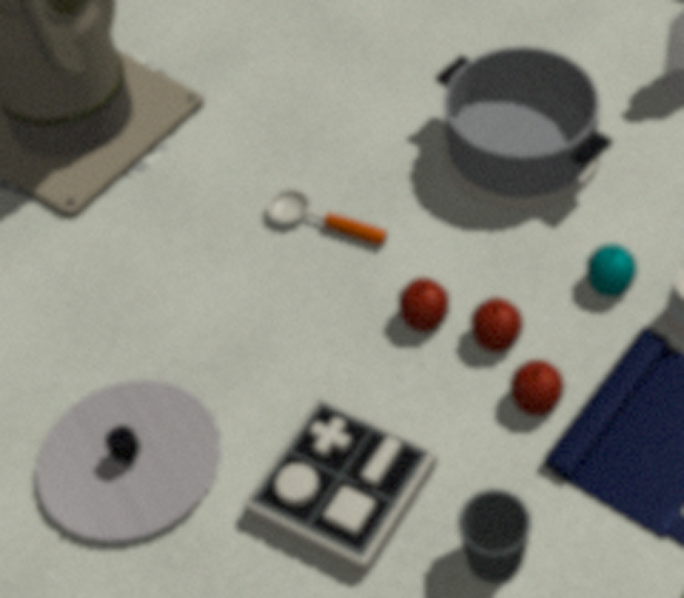

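```bash
cat >> h.py <<'E'
def wcam():
    s=observe(); d=optics.get_image("wrist"); H=np.array(d["hand_eye"]); T=np.eye(4)
    T[:3,:3]=rot(s["orientation"]).as_matrix(); T[:3,3]=s["eef_pos"]; X=T@H
    return d["frame"],d["mtx"],X[:3,3],X[:3,:3]
E
python3 - <<'E'
from h import *
for n,p in [("lid",(.42,-.29,.42)),("pad",(.60,-.20,.42)),("app",(.62,.0,.42)),("pan",(.48,.25,.45))]:
    bot.goto(p,down(-np.pi/2)); bot.dwell(.2); c=wcam()
    np.savez(f"w_{n}.npz",*c); cv2.imwrite(f"pics/w_{n}.png",c[0][:,:,::-1])
    print(n,observe()["time"],observe()["eef_pos"].round(3))
    if n=="app":
        for p,s in apples(c=c): print(p.round(4),s)
ims=[cv2.imread(f"pics/w_{n}.png") for n in ["lid","pad","app","pan"]]
m=np.vstack([np.hstack(ims[:2]),np.hstack(ims[2:])]);cv2.imwrite("pics/mosaic.png",cv2.resize(m,(800,600)))
E
```

```text
lid 2.1083 [ 0.42  -0.291  0.42 ]
pad 3.175 [ 0.599 -0.201  0.42 ]
app 4.2417 [ 0.62  -0.001  0.42 ]
[ 0.6964 -0.0179  0.026 ] [ 267   98   45   46 1459]
[0.6157 0.0241 0.026 ] [ 234  167   43   42 1281]
[0.5474 0.0012 0.026 ] [254 228  40  23 692]
pan 5.6 [0.481 0.249 0.45 ]
```

View pics/mosaic.png

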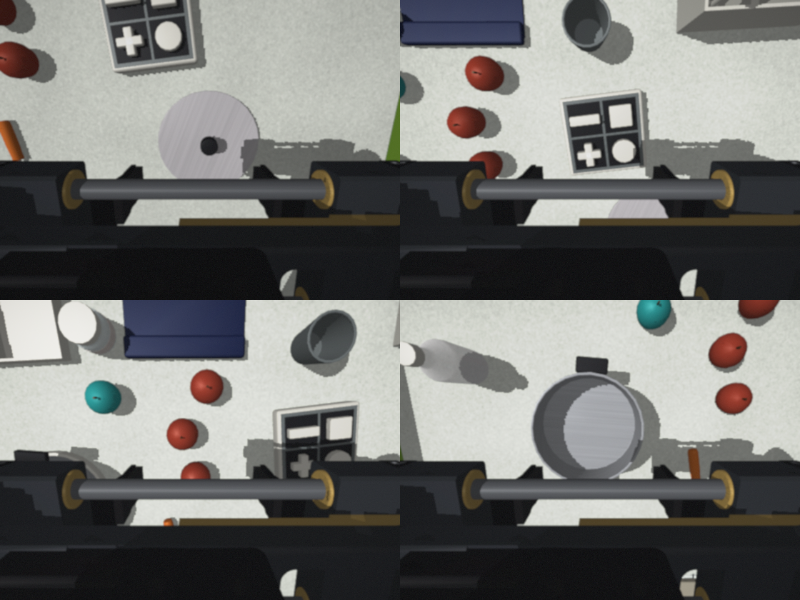

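Left top: lid with knob near (430,195 full-size). Right bottom: pan. The gripper hides the lower half, so I'll stand back about 70 mm and fit circles through edge points cast to the right plane.

```bash
cat >> h.py <<'E'
from scipy.optimize import least_squares
def px(c,p): q=c[1]@(c[3].T@(np.array(p)-c[2])); return q[:2]/q[2]
def ring(c,xy,z,r,dr=.012,angs=np.linspace(0,2*np.pi,72,endpoint=False)):
    """strongest radial grey edge near radius r in plane z -> robust circle fit"""
    g=cv2.GaussianBlur(cv2.cvtColor(c[0],cv2.COLOR_RGB2GRAY),(3,3),0).astype(np.float32)
    rr=np.arange(r-dr,r+dr,.0005); P=[]
    for a in angs:
        uv=np.array([px(c,(xy[0]+q*np.cos(a),xy[1]+q*np.sin(a),z)) for q in rr],np.float32)
        v=cv2.remap(g,uv[:,0],uv[:,1],cv2.INTER_LINEAR).ravel(); d=np.abs(v[4:]-v[:-4]); i=d.argmax()
        if d[i]>15: P.append([np.cos(a)*rr[i+2]+xy[0],np.sin(a)*rr[i+2]+xy[1]])
    P=np.array(P); o=least_squares(lambda x:np.hypot(*(P-x[:2]).T)-x[2],[*xy,r],loss="soft_l1",f_scale=.001)
    return o.x.round(4),len(P),np.median(np.abs(o.fun)).round(5)
E
python3 - <<'E'
from h import *
t=cam("top"); s=cam("scene")
def rep(n,c):
    print(n)
    for nm,xy,z,r,dr in [("lid",(.395,-.31),.014,.092,.012),("pan",(.483,.259),.091,.090,.012),("round",(.567,-.247),.044,.020,.006)]:
        if nm in n or n in("top","scene"):
            for _ in range(2):
                try: o=ring(c,xy,z,r,dr); xy=o[0][:2]
                except Exception as e: print(nm,e);break
            else: print(nm,o)
rep("top",t);rep("scene",s)
for p,b in apples(c=s): print(p.round(4),b)
for n,p in [("pan",(.41,.25,.46)),("app",(.55,.0,.42)),("round",(.52,-.20,.42)),("lid",(.33,-.31,.46))]:
    if bot.ik(p,down(-np.pi/2)) is None: print(n,"no ik"); continue
    bot.goto(p,down(-np.pi/2)); bot.dwell(.2); c=wcam(); rep("w"+n,c)
    if n=="app":
        for p,b in apples(c=c): print(p.round(4),b)
    if n=="lid": cv2.imwrite("pics/wlid2.png",c[0][:,:,::-1])
E
```

```text
top
lid (array([ 0.3994, -0.3082,  0.0967]), 9, np.float64(0.0002))
pan (array([0.4629, 0.2702, 0.1342]), 18, np.float64(0.00143))
round (array([ 0.5679, -0.2454,  0.02  ]), 72, np.float64(0.00047))
scene
lid (array([ 0.4019, -0.3079,  0.1012]), 23, np.float64(0.00082))
pan (array([0.4888, 0.2597, 0.0899]), 31, np.float64(0.00157))
round (array([ 0.5734, -0.2479,  0.0203]), 72, np.float64(0.00052))
wpan
pan (array([0.4871, 0.2648, 0.0861]), 72, np.float64(0.00044))
wapp
[ 0.697  -0.0177  0.026 ] [ 270   30   47   53 1731]
[0.6166 0.0241 0.026 ] [ 235  107   45   45 1422]
[0.5353 0.0018 0.026 ] [ 255  175   42   42 1279]
wround
round (array([ 0.5685, -0.2473,  0.0201]), 72, np.float64(0.00011))
wlid
lid (array([ 0.3956, -0.3165,  0.0894]), 27, np.float64(0.00041))
```

Run:
```python
from h import *
for n,p in [("lid",(.34,-.31,.42)),("lid",(.40,-.36,.40)),("lid",(.36,-.26,.40)),("pan",(.43,.30,.44)),("pan",(.41,.22,.50))]:
    if bot.ik(p,down(-np.pi/2)) is None: print(n,"no ik"); continue
    bot.goto(p,down(-np.pi/2)); bot.dwell(.3); c=wcam()
    if n=="lid":
        m=(c[0].max(2)<45); uv=px(c,(.396,-.309,.045))
        b=[(q,st) for q,st in blobs(m,80) if np.hypot(*(q-uv))<25]
        for q,st in b: print(n,p,uv.round(1),q.round(1),st, ray(c,q,.042).round(4))
    else:
        xy=(.485,.262)
        for r in (.086,.090): print(n,p,r,ring(c,xy,.091,r,.008))
        print("time",observe()["time"])
    cv2.imwrite(f"pics/{n}_{int(p[1]*100)}.png",c[0][:,:,::-1])
a=[cv2.imread(f"pics/{f}.png")[:250] for f in ("lid_-36","pan_30","lid_-26","pan_22") if __import__('os').path.exists(f"pics/{f}.png")]
cv2.imwrite("pics/m2.png",cv2.resize(np.vstack([np.hstack(a[:2]),np.hstack(a[2:4])]) if len(a)>3 else np.hstack(a[:2]),(800,400)))
```

```text
lid (0.34, -0.31, 0.42) [274.3 138.8] [277.6 138.2] [266 127  22  23 366] [ 0.3967 -0.3127  0.042 ]
lid (0.4, -0.36, 0.4) [230.4 193.2] [234.1 191.8] [221 179  25  25 428] [ 0.397  -0.3128  0.042 ]
lid (0.36, -0.26, 0.4) [320.1 157.7] [322.1 156.2] [309 144  27  25 508] [ 0.3974 -0.3116  0.042 ]
pan (0.43, 0.3, 0.44) 0.086 (array([0.4867, 0.2645, 0.0863]), 66, np.float64(0.00057))
pan (0.43, 0.3, 0.44) 0.09 (array([0.4858, 0.263 , 0.0876]), 68, np.float64(0.00152))
time 14.5583
pan (0.41, 0.22, 0.5) 0.086 (array([0.4868, 0.2649, 0.0859]), 72, np.float64(0.00038))
pan (0.41, 0.22, 0.5) 0.09 (array([0.4864, 0.2631, 0.0873]), 72, np.float64(0.00083))
time 15.6
```

View pics/m2.png

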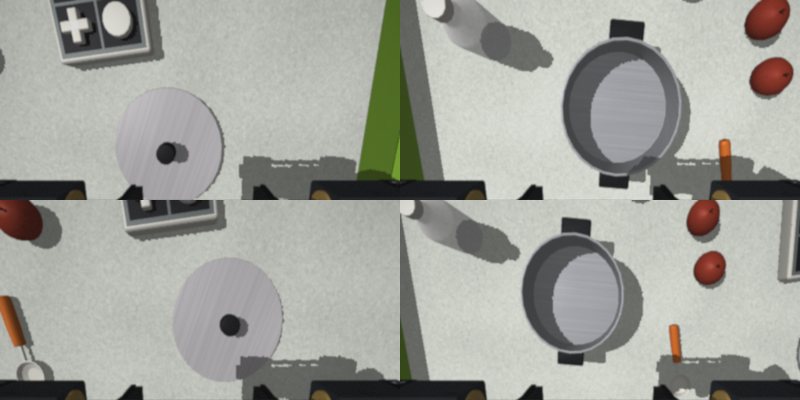

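```bash
cat >> h.py <<'E'
G=.164; PAN=np.array([.4868,.2647]); LID=np.array([.397,-.3125]); D=down(-np.pi/2)
def tcp(xy,zg): return [xy[0],xy[1],zg+G]
def lower(xy,z0,z1,step=.0007,lim=2.):
    """creep down until upward force rises by lim; returns grasp z and force"""
    bot.dwell(.3); f0=np.mean([observe()["contact_force"][2] for _ in range(5)]); z=z0
    while z>z1:
        z-=step; bot.line_to(tcp(xy,z),feed=.02); f=observe()["contact_force"][2]-f0
        if f>lim: break
    return z,f
def pick(approx):
    bot.goto([approx[0]-.07,approx[1],.42],D); bot.dwell(.2); c=wcam()
    A=[p for p,s in apples(c=c)]; p=min(A,key=lambda q:np.hypot(*(q[:2]-approx[:2])))
    print("apples",[q.round(3).tolist() for q in A],"pick",p.round(4))
    assert np.hypot(*(p[:2]-approx[:2]))<.06
    bot.move_gripper(.087); bot.goto(tcp(p,.11),D); bot.line_to(tcp(p,.027),feed=.12)
    bot.move_gripper(.03,15); s=observe(); print("gap",s["finger_gap"],s["gripper_force"])
    assert .045<s["finger_gap"]<.062
    bot.line_to(tcp(p,.19),feed=.2); s=observe(); print("lifted",s["finger_gap"],s["gripper_force"],s["time"])
def place(phi,a,r=.045):
    xy=PAN+r*np.array([np.cos(phi),np.sin(phi)]); 
    bot.goto(tcp(xy,.19),down(a)); bot.line_to(tcp(xy,.056),feed=.1)
    print("touch",lower(xy,.056,.0505),observe()["contact_force"].round(2))
    bot.move_gripper(.068); bot.dwell(.2); bot.line_to(tcp(xy,.19),feed=.15); print("t",observe()["time"])
E
python3 - <<'E'
from h import *
pick((.535,.002)); place(np.radians(-60),np.radians(-150))
bot.goto([.41,.26,.50],D); bot.dwell(.2); c=wcam(); print(apples(z=.051,c=c)); cv2.imwrite("pics/p1.png",c[0][:,:,::-1])
E
```

```text
apples [[0.618, 0.024, 0.026], [0.537, 0.001, 0.026]] pick [0.5366 0.0014 0.026 ]
gap 0.05476163819543329 14.998400266645149
lifted 0.055053045886099924 14.995178597878294 20.3167Traceback (most recent call last):
  File "<stdin>", line 2, in <module>
  File "h.py", line 60, in place
    bot.goto(tcp(xy,.19),down(a)); bot.line_to(tcp(xy,.056),feed=.1)
    ~~~~~~~~^^^^^^^^^^^^^^^^^^^^^
rig.IKError: the arm cannot take that pose within its joint ranges
```

Run:
```python
from h import *
for phi in (-60,60,180,0,120,-120):
    xy=PAN+.045*np.array([np.cos(np.radians(phi)),np.sin(np.radians(phi))])
    print(phi,[a for a in range(-180,180,15) if bot.ik(tcp(xy,.19),down(np.radians(a))) is not None and bot.ik(tcp(xy,.05),down(np.radians(a))) is not None])
```

```text
-60 [-180, -165, -135, -120, -105, -90, -75, -60, -45, -30, -15, 0, 15, 30, 45, 60, 75, 90, 105, 120, 135, 150, 165]
60 [-180, -165, -150, -135, -120, -105, -90, -75, -60, -45, -30, -15, 0, 15, 30, 45, 60, 75, 90, 105, 120, 135, 150, 165]
180 [-180, -165, -120, -105, -90, -75, -60, -45, -30, -15, 0, 15, 30, 45, 60, 75, 90, 105, 120, 135, 150, 165]
0 [-180, -165, -135, -120, -105, -90, -75, -60, -45, -30, -15, 0, 15, 30, 45, 60, 75, 90, 105, 120, 135, 150, 165]
120 [-180, -165, -150, -135, -120, -105, -90, -75, -60, -45, -30, -15, 0, 15, 30, 45, 60, 75, 90, 105, 120, 135, 150, 165]
-120 [-180, -165, -120, -105, -90, -75, -60, -45, -30, -15, 0, 15, 30, 45, 60, 75, 90, 105, 120, 135, 150, 165]
```

Run:
```python
from h import *
place(np.radians(-60),np.radians(30))
bot.goto([.41,.26,.50],D); bot.dwell(.2); c=wcam(); print([(p.round(3),s) for p,s in apples(z=.051,c=c)]); cv2.imwrite("pics/p1.png",c[0][:,:,::-1])
```

```text
touch (0.051800000000000006, np.float64(5.815887654156326)) [-1.47 -1.97  4.74]
t 26.9
[(array([0.608, 0.036, 0.051]), array([ 430,    0,   47,   45, 1449], dtype=int32)), (array([0.51 , 0.224, 0.051]), array([ 283,   83,   40,   42, 1195], dtype=int32))]
```

View pics/p1.png

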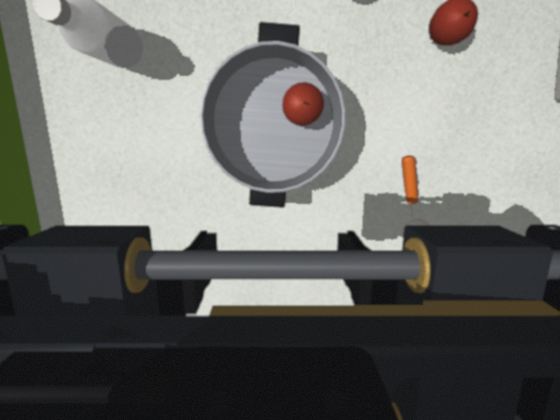

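The apple stands upright in the pan at pixel (303,104), where planned. On to the next two.

Run:
```python
from h import *
pick((.617,.024)); place(np.radians(60),np.radians(-30))
pick((.697,-.018)); place(np.radians(180),np.radians(-90))
bot.goto([.41,.26,.50],D); bot.dwell(.2); c=wcam(); print([(p.round(3),s) for p,s in apples(z=.051,c=c)]); cv2.imwrite("pics/p2.png",c[0][:,:,::-1])
for n in ("top","scene"):print(n,[s for p,s in apples(c=cam(n))])
```

```text
apples [[0.697, -0.018, 0.026], [0.617, 0.023, 0.026], [0.51, 0.245, 0.026]] pick [0.6166 0.0235 0.026 ]
gap 0.05480969313054752 14.996357443051238
lifted 0.054959994179029206 14.991667274698557 33.9417
touch (0.0539, np.float64(2.015720369710089)) [ 0.52 -0.15  0.25]
t 39.4667
apples [[0.696, -0.018, 0.026]] pick [ 0.6962 -0.0178  0.026 ]
gap 0.05482918846623146 14.995892878087034
lifted 0.05507423767939158 14.990057462746336 44.8583
touch (0.051800000000000006, np.float64(4.23467586465867)) [-0.82 -0.76  2.84]
t 51.4167
[(array([0.51 , 0.304, 0.051]), array([ 223,   82,   41,   43, 1244], dtype=int32)), (array([0.51 , 0.224, 0.051]), array([ 283,   82,   40,   43, 1204], dtype=int32)), (array([0.442, 0.264, 0.051]), array([ 254,  136,   39,   38, 1060], dtype=int32))]
top [array([187, 218,  19,  20, 288], dtype=int32), array([217, 218,  19,  17, 241], dtype=int32)]
scene []
```

View pics/p2.png

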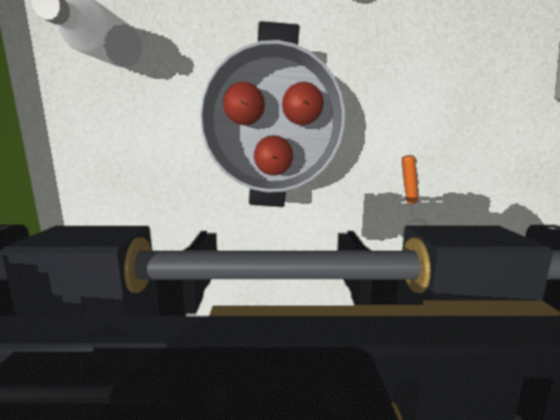

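Run:
```python
from h import *
bot.goto([.34,-.31,.42],D); bot.dwell(.2); c=wcam(); uv=px(c,(*LID,.042))
q=min((q for q,s in blobs(c[0].max(2)<45,80)),key=lambda q:np.hypot(*(q-uv))); p=ray(c,q,.042); print("knob",p.round(4))
assert np.hypot(*(p[:2]-LID))<.02
bot.move_gripper(.06); bot.goto(tcp(p,.13),D); bot.line_to(tcp(p,.040),feed=.1)
bot.move_gripper(.015,40); s=observe(); print("gap",s["finger_gap"],s["gripper_force"]); assert .025<s["finger_gap"]<.034
bot.line_to(tcp(p,.23),feed=.12); s=observe(); print(s["finger_gap"],s["contact_force"].round(2),s["moment"].round(2))
bot.goto(tcp(PAN,.23),D); bot.dwell(.3)
bot.line_to(tcp(PAN,.148),feed=.08)
c=cam("scene"); cv2.imwrite("pics/l1.png",cv2.resize(c[0][90:250,200:400,::-1],None,fx=3,fy=3,interpolation=cv2.INTER_CUBIC)); print(observe()["time"])
```

```text
knob [ 0.3962 -0.3138  0.042 ]
gap 0.028888989182407867 39.99889279715717
0.028828630696112842 [-0.89 -0.56 -2.32] [ 0.02  0.01 -0.  ]
62.9083
```

View pics/l1.png

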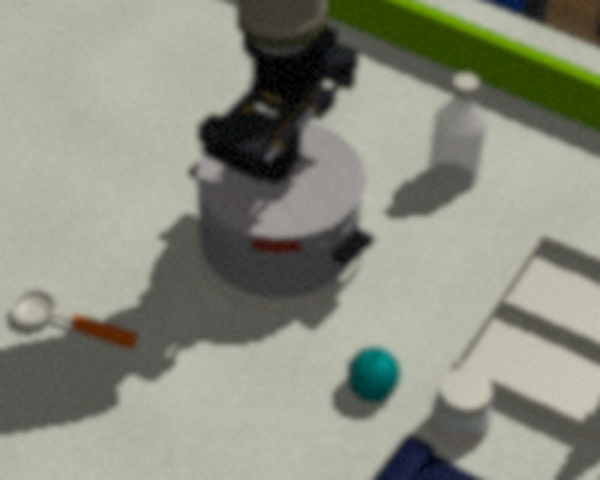

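The lid hangs level over the pan at (280,180), with an apple showing through the remaining gap. Lowering it now.

Run:
```python
from h import *
z,f=lower(PAN,.140,.1205,step=.001,lim=4); print("touch",z,f,observe()["contact_force"].round(2))
if z<.126:
    bot.move_gripper(.06); bot.dwell(.2); bot.line_to(tcp(PAN,.22),feed=.15)
    bot.goto([.41,.26,.50],D); bot.dwell(.2); c=wcam(); cv2.imwrite("pics/l2.png",c[0][:,:,::-1])
    uv=px(c,(*PAN,.124)); q=min((q for q,s in blobs(c[0].max(2)<45,60)),key=lambda q:np.hypot(*(q-uv))); print("knob",ray(c,q,.124).round(4))
    t=cam("scene"); cv2.imwrite("pics/l3.png",cv2.resize(np.hstack([cv2.resize(c[0][:250,150:400],(400,400)),cv2.resize(t[0][110:220,235:345],(400,400))])[:,:,::-1],None,fx=1,fy=1))
    o=ring(c,PAN,.096,.092,.008); print(o, observe()["time"])
```

```text
touch 0.121 12.6299420542269 [-3.96 -2.61 10.78]
knob [0.4864 0.2588 0.124 ]
(array([0.4886, 0.2641, 0.0918]), 37, np.float64(0.00038)) 71.0583
```

View pics/l3.png

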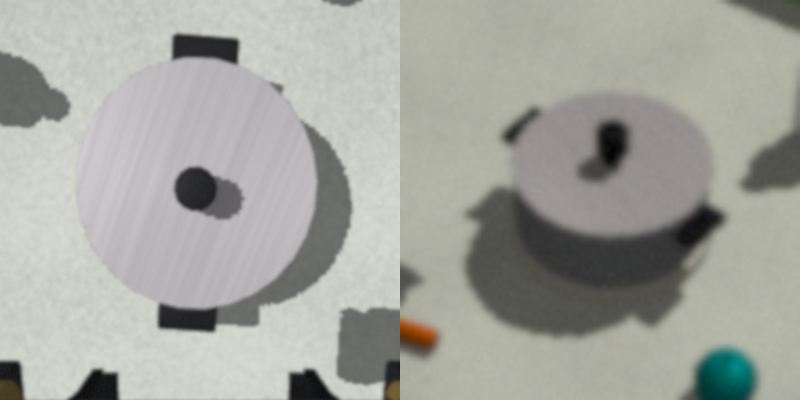

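The lid is seated: its disc edge fits r = 92 mm at rim height and it looks level in both views. Now the keys. The spacing checks out at 60 mm and the pad is turned about 6.3 degrees.

```bash
cat > keys.py <<'E'
from h import *
K=dict(round=(.5685,-.2473),square=(.628,-.241),bar=(.6213,-.181)); Q=down(np.radians(-83.7))
bot.goto([.55,-.1,.42],Q); bot.move_gripper(0.0,20); print("gap",observe()["finger_gap"])
for k in ["round","square","bar","round"]:
    xy=K[k]; bot.goto(tcp(xy,.12),Q); bot.line_to(tcp(xy,.068),feed=.08)
    z,f=lower(xy,.066,.053,step=.001,lim=12); s=observe(); print(k,"z",round(z,4),"tip",round(s["eef_pos"][2]-.182,4),"f",round(f,1),s["eef_pos"][:2].round(4))
    bot.dwell(.2); bot.line_to(tcp(xy,.12),feed=.1); bot.dwell(.3)
print(observe()["time"])
bot.goto([.50,-.2,.42],D); bot.dwell(.2)
E
python3 keys.py
```

```text
gap 0.0004891736356648653
round z 0.054 tip 0.0375 f 18.0 [ 0.5686 -0.2473]
square z 0.054 tip 0.0376 f 17.6 [ 0.6281 -0.241 ]
bar z 0.054 tip 0.0375 f 17.5 [ 0.6214 -0.1809]
round z 0.054 tip 0.0375 f 16.9 [ 0.5687 -0.2473]
97.5
```

Every press reached about 17 N with the tip at 37.5 mm, well past the 5 N spring, so each key reached its stop at about 37 mm. One last look at the scene.

Run:
```python
from h import *
bot.goto([.30,-.45,.42],D); c=cam("top"); cv2.imwrite("pics/end.png",c[0][:,:,::-1]); print([s for p,s in apples(c=c)])
```

```text
[]
```

View pics/end.png

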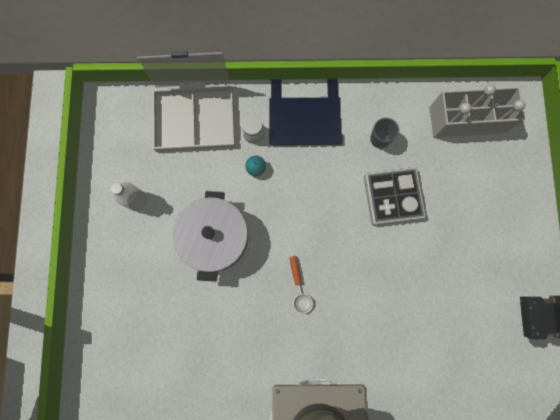

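The lid sits on the pan at (210,235), no red apple is left outside, the keys are back up, and the bystanders have not moved.

```bash
python3 -c "
from rig import order; print(order.sign_off())"
```

```text
the job is handed in; nothing more can be done
None
```

I set the three red apples on the pan floor, seated the lid, pressed round, square, bar, round to their stops, and handed the job in; the second apple may have been released about 2 mm above the floor.

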